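Close the biscuit tin with its vented inner lid and take the outer lid off alone

ROBOT

A 6-joint arm with a two-finger parallel gripper is mounted at the origin on a cart in front of the work surface, level with it; the furniture and walls round the work are solid. World frame = base frame: x ahead of the robot, y to its left, z up, the work surface at z = 0. Lengths are in m, angles in degrees, forces in N, time in s.
With the tool pointing down it reaches from about 0.4 to 0.825 m from the base axis. Payload 7 kg.
Tool frame: the origin (TCP) lies at the very end of the fingers, on their centre line; the grasp point (between the pads) lies 19 mm behind it (r.grip_depth is the distance from the TCP to the grasp point, in m); z points along the fingers, y is the line along which they close (so a half turn about z gives the same grasp; the last joint's range is limited). The gripper opens to 88 mm and grips with 3 to 60 N. Pads are 19 mm wide; open, the fingers measure 130 mm over their backs; the gripper's body (78 mm by 193 mm) begins 47 mm behind the grasp point.
Start: joints at [86.465, 20.546, 0.682, 0, -70.136, -16.507], TCP at [0.231, 0.634, 0.227] pointing down, gripper open.
Joint ranges: [-176.03, 176.03], [-82.01, 121.73], [-58.28, 71.71], [-173.87, 95.51], [-174.79, -0.11], [-173.66, 173.66]. Speed limits (degrees/s): [136.94, 136.94, 172.46, 180, 180, 180].

INTERFACE

Orientations are given as [roll, pitch, yaw] about the fixed x, y, z axes, in that order (R = Rz(yaw) Ry(pitch) Rx(roll)).
In Python, from plant import r gives the robot as it stands.
- The arm moves only by the tool play_rows, never from a script. Its argument "rows" is a list that holds one entry, the list of rows, each a list of 5 numbers: the closure, from 0 (fully open) to 1 (shut), then the shift along the tool's x, y, z each as a share of 0.5 m, from -1 to 1, then the turn about the tool's z as a share of 1.5 rad, from -1 to 1. A call has exactly 8 rows; each row is the pose to reach, as a shift and turn from the pose commanded when the call began, along the tool's axes at that moment; what a row does not reach only later rows make up. A row lasts 1/12 s, in which the tool goes at most 41.7 mm and 7.16 degrees, less where a joint would pass 70% of its speed; a pose out of reach is approached as far as the arm can. A call with a number of a shift or a turn outside -1 to 1 is refused whole. A call with a gripper value outside its range is refused whole. The fingers move at their own pace and stop on an object; "squeeze" is the grip in N (left out, the last holds). Time passes only in rows, so rows that repeat a pose let the fingers close, or fill a call up. It gives the time, the measured TCP pose, the force, the opening and the grip force at its end, in the units of the state.
- r.get_state(): the state, without advancing time (a new reading comes with each control period).
- r.capture(name): name is "scene" or "top"; returns the picture (420x560x3 uint8, red, green, blue); there is no depth.
- r.camera_info(name): a dict with "fovy" (degrees; the focal length in pixels is half the picture's height over the tangent of half this angle, whatever the lens; pixels are square), "cx", "cy" (the principal point, pixels), "pose" (4x4, takes a point from camera to world coordinates). Camera axes: x right, y down, z forward; pixel columns grow to the right and rows downward; lengths in m; the calibration is good to about 2 mm. A picture is of the moment at which its call begins. camera_info takes no time and is no camera call.
- r.close_job(): hands the job in; it is judged then, once.
The state is a dict: "time_s": time; "joints": joint angles; "qd": joint speeds; "joint_torque": joint torques, N m; "tcp_pos": TCP position; "eef_rot": TCP orientation; "contact_force": force on the tool from outside, world axes, zero at the start; "moment": the same for the moment, N m; "gripper_width": finger opening in m; "gripper_force": force on a finger pad.
Only numpy, scipy, OpenCV 4.12 (cv2) and the standard library are available. Lean on these libraries where they do the work, as an engineer would, in place of code of your own. Each camera call takes 0.05 s, during which the arm holds its last target. There are 200 camera calls.

TASK

The biscuits in the open tin are still warm, so the tin should be closed with its vented inner lid only. The two lids are hooked together: carry the pair by the wooden bar, lower it gently and squarely onto the tin until both lids are fully home, turn the outer lid about a quarter turn counterclockwise (seen from above) so that it lets go of the inner lid, then lift the outer lid away alone and leave the inner lid lying undisturbed in the mouth of the tin. Finish while still holding the outer lid level in the gripper, well up in the air (its lower edge at least 20 cm above the worktop) and clear of the tin; leave the tin where it stands and do not knock the jars or the mug.

Things in the scene. Friction and masses are not known exactly. Their poses are not given: they have to be found in the camera images.
- tin: round teal biscuit tin, open, brown biscuits inside, 0.75 kg, loose. 105 mm across. Origin at the centre of its underside, z up; its yaw means nothing. Flat shoulder at 105 mm height, above it a bright metal neck (90 mm outside, 82 mm inside diameter) up to the rim at 115 mm. Topmost biscuit at 80 mm.
- tin_rim (a point): centre of the tin's mouth, level with the rim, 115 mm above the tin's underside
- inner_lid: cream inner lid, 70 g, at first hidden in the outer lid. Origin at the centre of its underside, z up. A plug 78 mm across (edge bevelled 3 mm), 10 mm deep, enters the mouth; above it a vented flange, 90 mm across, 3 mm thick, lies on the rim: home, its origin is 105 mm above the tin's underside. Fits at any yaw. Two ears on top, along x to 24 mm off centre, undersides at 24 mm.
- outer_lid: teal cap with a wooden bar on top, 160 g, 104 mm across. Origin at the centre of its lower edge, z up, x along the bar. Its skirt (97 mm inside) goes over inner lid and neck and stands on the tin's shoulder: home, its origin is 105 mm above the tin's underside, level with the inner lid's. At the start the pair stands on the worktop so, hooked, x axes parallel.
- outer_lid_hooks (a point): point on the outer lid's axis, 18 mm above its lower edge, between two hooks inside on its x axis. They lie 4 mm under the inner lid's ears: lifted, the cap rises 4 mm, then carries the inner lid. With both lids home the hooks are loose; turned counterclockwise from above they clear the ears from 60 to 120 degrees; at 125 (and clockwise at once) a stop drags the inner lid round.
- outer_lid_grip (a point): the middle of the wooden bar on the outer lid: bar 62 mm long (along the outer lid's x), 16 mm thick, 26 mm high, from 35 to 61 mm above the lid's lower edge; this point at 48 mm. Pinch it across its thickness from above.
- jam_big_front: bystander: jar with dark filling and a gold lid, 72 mm across, 112 mm high, loose; origin at the centre of its underside
- spice_jar: bystander: spice jar with a golden cap, 45 mm across, 100 mm high, loose; origin at the centre of its underside
- mug_green: bystander: green mug, 85 mm across, 94 mm high, handle towards its own -y, loose; origin at its underside
Not all that is in view belongs to the job. What is shaped like the outer_lid but orange or pink is not meant.

How it is judged:
By the outcome, as a careful person would: the job done as asked, in the order asked, and still so for the second after the job is handed in, while the arm keeps its last pose, push and grip.
It also fails if it takes over 51 s, if anything falls off the work surface, if the arm or the gripper's body presses on something with over 40 N, if the wrist force passes 120 N, or if a joint passes its speed limit or range.

## Working session

There is one attempt and no reset: what is moved stays moved. The work goes in short steps, Python scripts to look and compute and a tool call to move; the robot and the scene stay as the last step left them, time stands still between calls to the robot, and variables do not carry over. Pictures are saved under pics/ and viewed, at most 14 in all, crops included, and the job is handed in when it is done.

Besides the shell and the picture viewer there is one more tool, called after "Call:" by a JSON object that holds its "name" and its "arguments", one argument or row to a line. play_rows: Moves the arm, as the interface text tells. Its arguments: {"type":"object","properties":{"rows":{"type":"array","items":{"type":"array","items":{"type":"array","items":{"type":"number"}}}},"squeeze":{"type":"number"}},"required":["rows"]}

```bash
mkdir -p pics; python3 - <<'E'
from plant import r
import cv2,numpy as np
for n in("scene","top"):
    cv2.imwrite(f"pics/{n}0.png",r.capture(n)[:,:,::-1]); i=r.camera_info(n); print(n,i["fovy"],i["cx"],i["cy"],np.round(i["pose"],4).tolist())
s=r.get_state();print(s["time_s"],s["tcp_pos"],s["eef_rot"],s["gripper_width"],s["contact_force"])
E
```

```text
scene 51.14796086466433 286.6225014366749 212.0688149763904 [[0.5114, -0.5604, 0.6514, -0.4573], [-0.8593, -0.3288, 0.3918, -0.6209], [-0.0054, -0.7602, -0.6497, 1.0774], [0.0, 0.0, 0.0, 1.0]]
top 56.440717776635445 280.60350646639137 217.37934290228708 [[-0.0458, -0.979, 0.1989, 0.2829], [-0.9989, 0.0444, -0.0115, -0.026], [0.0025, -0.1992, -0.98, 1.2783], [0.0, 0.0, 0.0, 1.0]]
0.1 [0.23122086 0.63374722 0.22573385] [ 1.79919451e+02 -7.16145936e-03 -2.00497900e+01] 0.08763833117103925 [ 0.75071519 -0.73439416  1.08860586]
```

View pics/scene0.png

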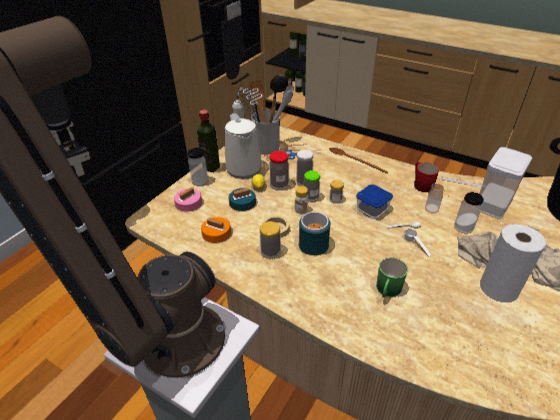

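View pics/top0.png

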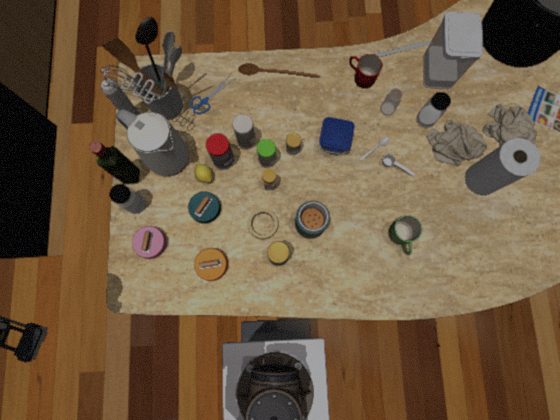

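Candidates for the outer lid, in the top view: teal cap (204,207), pink cap (148,242), orange cap (210,264). I choose the teal one. Candidate for the tin: the open teal tin with biscuits at (312,219). Next I'll check the choice in a close crop.

```bash
cat > h.py <<'E'
import cv2,numpy as np
from plant import r
def cam(n):
    i=r.camera_info(n);return 210/np.tan(np.radians(i["fovy"]/2)),i["cx"],i["cy"],np.array(i["pose"])
def ray(n,p,z):
    f,cx,cy,P=cam(n);d=P[:3,:3]@[(p[0]-cx)/f,(p[1]-cy)/f,1];o=P[:3,3];return o+d*(z-o[2])/d[2]
def proj(n,X):
    f,cx,cy,P=cam(n);q=P[:3,:3].T@(np.asarray(X,float)-P[:3,3]);return np.array([cx+f*q[0]/q[2],cy+f*q[1]/q[2]])
def blobs(m,lo=30):
    k,l,s,c=cv2.connectedComponentsWithStats(m.astype(np.uint8));return [(s[i].tolist(),c[i].round(1).tolist()) for i in range(1,k) if s[i][4]>=lo],l
E
python3 - <<'E'
from h import *
a=cv2.imread("pics/top0.png");b=cv2.imread("pics/scene0.png")
c1=cv2.resize(a[165:285,130:350],None,fx=3.6,fy=3.6,interpolation=2)[:, :792]
cv2.imwrite("pics/c1.png",c1)
c2=cv2.resize(b[170:270,170:350],None,fx=4.4,fy=4.4,interpolation=2)
cv2.imwrite("pics/c2.png",c2)
for n,im in(("top",a),("scene",b)):
    h=cv2.cvtColor(im,cv2.COLOR_BGR2HSV)
    m=(h[...,0]>85)&(h[...,0]<108)&(h[...,1]>110)&(h[...,2]>25)
    B,_=blobs(m,60);print(n,B)
    for bb in ([150,175,260,240],[170,175,260,225]) [:1]:pass
E
```

```text
top [([189, 193, 31, 29, 328], [204.5, 208.3])]
scene [([230, 190, 26, 20, 297], [242.6, 202.0]), ([300, 221, 30, 34, 653], [313.7, 240.6])]
```

View pics/c1.png

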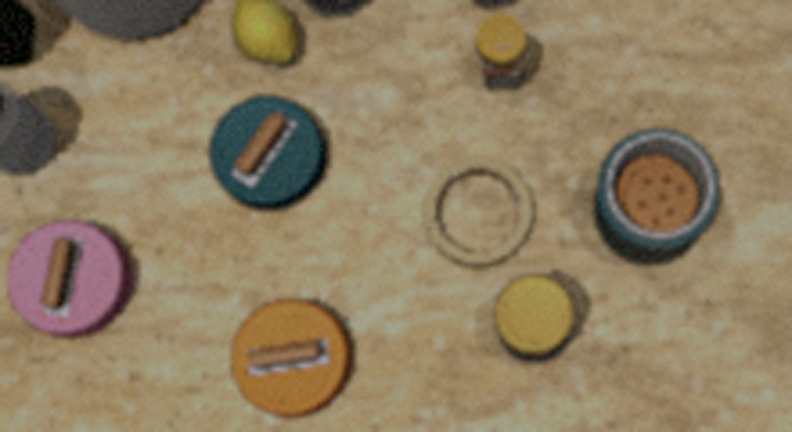

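View pics/c2.png

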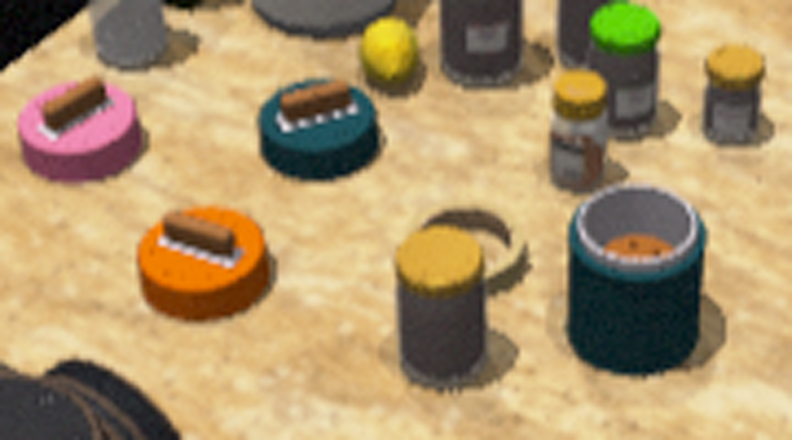

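The crops show the teal cap with a wooden bar at top (204,207) and scene (243,200). The tin with its bright neck is at top (312,219), the jam jar at (278,252) and the spice jar at (270,177). Now I'll measure.

```bash
cat > m.py <<'E'
from h import *
S=4
def up(im): return cv2.resize(im,None,fx=S,fy=S,interpolation=cv2.INTER_CUBIC).astype(float)
def dn(p): return (np.asarray(p,float)+.5)/S-.5
def circ(P):
    A=np.c_[2*P,np.ones(len(P))];s=np.linalg.lstsq(A,(P**2).sum(1),rcond=None)[0];return s[0],s[1],np.sqrt(s[2]+s[0]**2+s[1]**2)
def big(m,seed):
    m=m.astype(np.uint8);B,l=blobs(m,50);k=min(B,key=lambda b:np.hypot(*(np.array(b[1])/S-seed)));return l==l[l>0][0] if 0 else (l==[i for i in range(1,l.max()+1) if (l==i).sum()==k[0][4]][0])
E
python3 - <<'E'
from m import *
for n,seedL,seedT in(("top",(204,207),(312,219)),("scene",(243,200),(314,235))):
    im=up(cv2.imread(f"pics/{n}0.png"));im=cv2.GaussianBlur(im,(0,0),2);B,G,R=im[...,0],im[...,1],im[...,2]
    rat=(R-B)/(R+B+G+1)
    win=lambda s,w:(lambda m:(m.__setitem__((slice(int((s[1]-w)*S),int((s[1]+w)*S)),slice(int((s[0]-w)*S),int((s[0]+w)*S))),1),m)[1])(np.zeros(B.shape,np.uint8))>0
    # wood
    wood=win(seedL,13)&(rat>.10)&(R>45)
    teal=win(seedL,20)&(rat<0.03)
    t=big(teal,seedL);hull=cv2.convexHull(np.argwhere(t)[:,::-1].astype(np.int32))
    hm=np.zeros(B.shape,np.uint8);cv2.fillConvexPoly(hm,hull,1)
    er=cv2.erode(hm,np.ones((13,13)))>0
    if n=="top":
        P=dn(hull[:,0])
        for z in(.02,.025,.03,.035):
            X=np.array([ray(n,p,z)[:2] for p in P]);print("lid z",z,np.round(circ(X),4))
    w=big(er&(rat>.08),seedL);c=dn(np.argwhere(w)[:,::-1].mean(0));rc=cv2.minAreaRect(np.argwhere(w)[:,::-1].astype(np.float32))
    bp=dn(cv2.boxPoints(rc));print(n,"wood",c.round(2),[ray(n,q,.061)[:2].round(4).tolist() for q in bp],[ray(n,c,z)[:2].round(4).tolist() for z in(.048,.061)])
    cv2.imwrite(f"pics/w_{n}.png",w*255)
    tin=win(seedT,28)&(rat<.04);tt=big(tin,seedT);h=dn(cv2.convexHull(np.argwhere(tt)[:,::-1].astype(np.int32))[:,0])
    print(n,"tin bbox",h.min(0).round(2),h.max(0).round(2))
    met=win(seedT,22)&(rat<.06)&(R>85);mm=big(met,seedT);h=dn(cv2.convexHull(np.argwhere(mm)[:,::-1].astype(np.int32))[:,0])
    X=np.array([ray(n,p,.115)[:2] for p in h]);print(n,"rim circ",np.round(circ(X),4))
    o=np.hstack([(m*255).astype(np.uint8)[int(s[1]-28)*S:int(s[1]+28)*S,int(s[0]-28)*S:int(s[0]+28)*S] for m,s in((t,seedL),(w,seedL),(tt,seedT),(mm,seedT))])
    cv2.imwrite(f"pics/o_{n}.png",cv2.resize(o,None,fx=.85,fy=.85))
E
python3 -c "
import cv2,numpy as np
cv2.imwrite('pics/o.png',np.vstack([cv2.imread('pics/o_top.png'),cv2.imread('pics/o_scene.png')]))"
```

```text
lid z 0.02 [0.5858 0.2102 0.0521]
lid z 0.025 [0.5846 0.2093 0.0519]
lid z 0.03 [0.5833 0.2084 0.0517]
lid z 0.035 [0.5821 0.2074 0.0515]
top wood [202.07 204.48] [[0.564, 0.2333], [0.6142, 0.1983], [0.6025, 0.183], [0.5525, 0.2181]] [[0.5865, 0.2108], [0.5833, 0.2083]]
top tin bbox [295.12 200.62] [329.12 235.62]
top rim circ [ 0.5205 -0.1379  0.0483]
scene wood [240.5  193.64] [[0.5602, 0.2251], [0.5964, 0.1791], [0.5703, 0.1592], [0.5348, 0.2046]] [[0.5787, 0.2061], [0.5656, 0.1957]]
scene tin bbox [298.88 212.12] [329.88 254.38]
scene rim circ [ 0.5143 -0.143   0.0498][ WARN:0@0.948] global loadsave.cpp:1063 imwrite_ Unsupported depth image for selected encoder is fallbacked to CV_8U.
```

View pics/o.png

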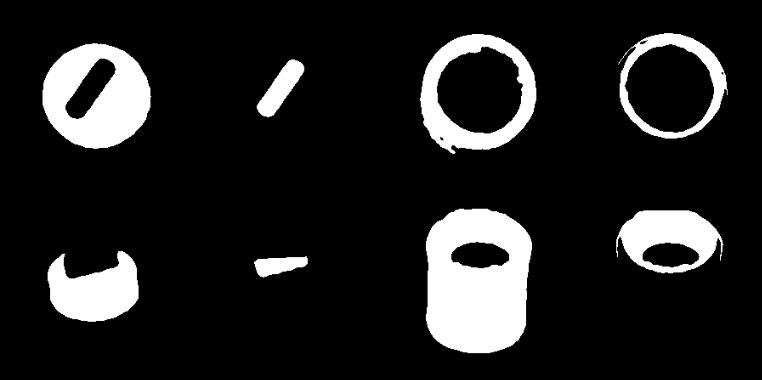

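The masks are clean. Lid centre is about (0.584, 0.209) with the bar at about -35°. I'll refine the tin with fixed-radius circles and check the bystanders near the path.

```bash
cat >> m.py <<'E'
from scipy.optimize import least_squares
def fixc(P,rad,x0): # robust fixed-radius circle
    f=least_squares(lambda c:np.hypot(P[:,0]-c[0],P[:,1]-c[1])-rad,x0,loss="soft_l1",f_scale=.001);return f.x,np.median(abs(f.fun))
def load(n,f): 
    im=cv2.GaussianBlur(up(cv2.imread(f)),(0,0),2);return im,(im[...,2]-im[...,0])/(im.sum(2)+1)
def edge(n,img,c,rad,z,w=.006,val=None):
    """points of strongest radial gradient near projected circle -> world xy"""
    out=[]
    for t in np.linspace(0,2*np.pi,180,endpoint=False):
        rr=np.arange(rad-w,rad+w,.0003);uv=np.array([proj(n,[c[0]+q*np.cos(t),c[1]+q*np.sin(t),z]) for q in rr])
        p=((uv+.5)*S-.5).astype(np.float32);v=cv2.remap(img.astype(np.float32),p[:,:1],p[:,1:],1)[:,0]
        g=np.gradient(v);k=abs(g[2:-2]).argmax()+2;out.append([c[0]+rr[k]*np.cos(t),c[1]+rr[k]*np.sin(t)])
    return np.array(out)
E
python3 - <<'E'
from m import *
for n in("top","scene"):
    im,rat=load(n,f"pics/{n}0.png");g=im[...,2]
    for lab,rad,z,img in(("shoulder",.0525,.105,rat),("neckout",.045,.115,g),("neckin",.041,.115,g)):
        c=np.array([.52,-.138])
        for _ in range(3): c,e=fixc(edge(n,img,c,rad,z),rad,c)
        print(n,lab,c.round(4),round(e,4))
    c=np.array([.584,.209])
    for _ in range(3): c,e=fixc(edge(n,rat,c,.052,.03),.052,c)
    print(n,"lid.03",c.round(4),round(e,4))
for nm,p,z in(("jam",(278,252),.112),("spice",(270,174),.1),("mug",(405,229),.094),("blackcap",(122,193),.12),("redjar",(219,145),.12)): print(nm,ray("top",p,z).round(3))
E
```

```text
Traceback (most recent call last):
  File "m.py", line 18, in edge
    rr=np.arange(rad-w,rad+w,.0003);uv=np.array([proj(n,[c[0]+q*np.cos(t),c[1]+q*np.sin(t),z]) for q in rr])
                                                 ~~~~^^^^^^^^^^^^^^^^^^^^^^^^^^^^^^^^^^^^^^^^^
  File "h.py", line 8, in proj
    f,cx,cy,P=cam(n);q=P[:3,:3].T@(np.asarray(X,float)-P[:3,3]);return np.array([cx+f*q[0]/q[2],cy+f*q[1]/q[2]])
              ~~~^^^
  File "h.py", line 4, in cam
    i=r.camera_info(n);return 210/np.tan(np.radians(i["fovy"]/2)),i["cx"],i["cy"],np.array(i["pose"])
ValueError: time passes only in moves, steps and waits
```

```bash
sed -i 's/^def cam/import functools\n@functools.lru_cache(None)\ndef cam/' h.py
python3 - <<'E'
from m import *
for n in("top","scene"):
    im,rat=load(n,f"pics/{n}0.png");g=im[...,2]
    for lab,rad,z,img in(("shoulder",.0525,.105,rat),("neckout",.045,.115,g),("neckin",.041,.115,g)):
        c=np.array([.52,-.138])
        for _ in range(3): c,e=fixc(edge(n,img,c,rad,z),rad,c)
        print(n,lab,c.round(4),round(e,4))
    c=np.array([.584,.209])
    for _ in range(3): c,e=fixc(edge(n,rat,c,.052,.03),.052,c)
    print(n,"lid.03",c.round(4),round(e,4))
for nm,p,z in(("jam",(278,252),.112),("spice",(270,174),.1),("mug",(405,229),.094),("blackcap",(122,193),.12),("redjar",(219,145),.12)): print(nm,ray("top",p,z).round(3))
E
```

```text
top shoulder [ 0.5173 -0.1371] 0.0006
top neckout [ 0.5207 -0.142 ] 0.003
top neckin [ 0.5141 -0.14  ] 0.0027
top lid.03 [0.5835 0.208 ] 0.0014
scene shoulder [ 0.5234 -0.1377] 0.0021
scene neckout [ 0.5155 -0.142 ] 0.002
scene neckin [ 0.5155 -0.1425] 0.0026
scene lid.03 [0.5811 0.2032] 0.0023
jam [ 0.415 -0.027  0.112]
spice [ 0.663 -0.013  0.1  ]
mug [ 0.47  -0.42   0.094]
blackcap [0.616 0.441 0.12 ]
redjar [0.758 0.143 0.12 ]
```

Call:
{"name": "play_rows", "arguments": {
  "rows": [
    [[0, 0.08, 0.046, 0, 0.05], [0, 0.16, 0.092, 0, 0.1], [0, 0.24, 0.138, 0, 0.15], [0, 0.32, 0.184, 0, 0.174], [0, 0.4, 0.23, 0, 0.174], [0, 0.48, 0.276, 0, 0.174], [0, 0.56, 0.322, 0, 0.174], [0, 0.64, 0.368, 0, 0.174]]
  ]
}}

```text
time_s: 0.77
tcp_pos: [0.4466, 0.3771, 0.2264]
eef_rot: [180.0, 0.0, -35.0]
contact_force: [1.3, 0.4, 0.5]
gripper_width: 0.0875
gripper_force: 0.0
```

```bash
cat > g.py <<'E'
import sys
from h import *
from scipy.spatial.transform import Rotation as Ro
s=r.get_state();p=np.array(s["tcp_pos"]);yaw=np.radians(s["eef_rot"][2]);R=Ro.from_euler("xyz",s["eef_rot"],degrees=True).as_matrix()
print(s["time_s"],p.round(4),np.round(s["eef_rot"],2),"j",np.round(s["joints"],1),"F",np.round(s["contact_force"],1),"M",np.round(s["moment"],2),s["gripper_width"],s["gripper_force"])
if len(sys.argv)>3:
    t=np.array(list(map(float,sys.argv[1:4])));d=R.T@(t-p);print("share",(d/.5).round(4), "turn/rad1.5",round(-((float(sys.argv[4])-s["eef_rot"][2]+180)%360-180)*np.pi/180/1.5,4) if len(sys.argv)>4 else "")
E
python3 g.py .584 .209 .14 -35
```

```text
0.7667 [0.4466 0.3771 0.2264] [179.98   0.   -34.98] j [ 59.3  12.1 -11.1  -0.  -66.8  -4.3] F [1.3 0.4 0.5] M [ 0.11 -0.13 -0.  ] 0.08750687897174445 0.0
share [0.4179 0.1179 0.1729] turn/rad1.5 0.0003
```

Call:
{"name": "play_rows", "arguments": {
  "rows": [
    [[0, 0.08, 0.022, 0.02, 0], [0, 0.16, 0.045, 0.05, 0], [0, 0.24, 0.067, 0.08, 0], [0, 0.32, 0.09, 0.11, 0], [0, 0.38, 0.107, 0.14, 0], [0, 0.418, 0.118, 0.16, 0], [0, 0.418, 0.118, 0.173, 0], [0, 0.418, 0.118, 0.173, 0]]
  ]
}}

```text
time_s: 1.43
tcp_pos: [0.5827, 0.2088, 0.1376]
eef_rot: [179.8, 0.1, -35.2]
contact_force: [-0.3, 0.3, -0.1]
gripper_width: 0.0879
gripper_force: 0.0
```

```bash
python3 g.py .584 .209 .038 -35; python3 - <<'E'
from h import *
a=r.capture("scene")[:,:,::-1];b=r.capture("top")[:,:,::-1]
cv2.imwrite("pics/v1.png",np.hstack([cv2.resize(x,None,fx=4,fy=4,interpolation=2) for x in(a[140:240,195:290],b[160:260,160:255])]))
E
```

```text
1.4333 [0.5827 0.2088 0.1376] [ 1.7979e+02  1.0000e-01 -3.5170e+01] j [ 37.7  19.4 -13.3  -0.  -57.5  17.1] F [-0.3  0.3 -0.1] M [ 0.04  0.08 -0.02] 0.08790082992821743 0.0
share [ 0.0022 -0.0026  0.1992] turn/rad1.5 -0.002
```

View pics/v1.png

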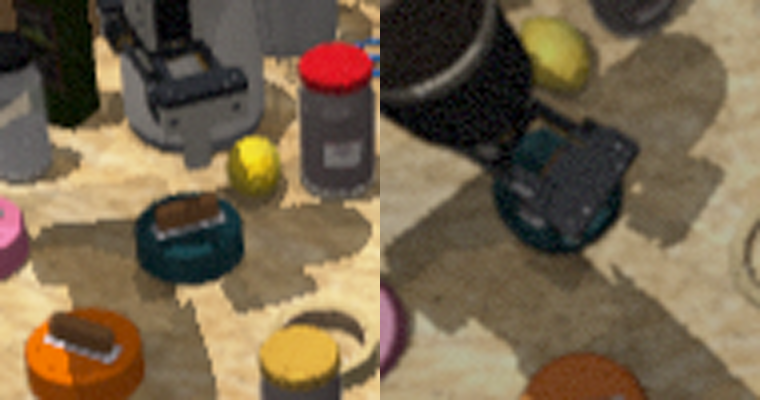

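The gripper is above the teal lid, with the fingers straddling the bar (scene crop around (185,215), i.e. scene pixel (241,194)). Now I'll lower it.

Call:
{"name": "play_rows", "arguments": {
  "rows": [
    [[0, 0, 0, 0.03, 0], [0, 0, 0, 0.07, 0], [0, 0, 0, 0.11, 0], [0, 0, 0, 0.15, 0], [0, 0, 0, 0.18, 0], [0, 0, 0, 0.195, 0], [0, 0, 0, 0.2, 0], [0, 0, 0, 0.2, 0]]
  ]
}}

```text
time_s: 2.2
tcp_pos: [0.5831, 0.2116, 0.0404]
eef_rot: [-180.0, -0.0, -34.9]
contact_force: [-0.6, 0.3, -0.4]
gripper_width: 0.0876
gripper_force: 0.0
```

Call:
{"name": "play_rows", "arguments": {
  "rows": [
    [[0.5, 0, 0, 0, 0], [0.7, 0, 0, 0, 0], [1, 0, 0, 0, 0], [1, 0, 0, 0, 0], [1, 0, 0, 0, 0], [1, 0, 0, 0, 0], [1, 0, 0, 0, 0], [1, 0, 0, 0, 0]]
  ],
  "squeeze": 30
}}

```text
time_s: 2.87
tcp_pos: [0.5833, 0.2107, 0.0401]
eef_rot: [180.0, -0.0, -35.0]
contact_force: [0.1, -0.5, 0.4]
gripper_width: 0.0397
gripper_force: 0.0
```

```bash
python3 g.py
```

```text
2.8667 [0.5833 0.2107 0.0401] [180.  -0. -35.] j [ 37.9  25.4 -18.9   0.  -45.7  17.1] F [ 0.1 -0.5  0.4] M [ 0.03 -0.05  0.07] 0.03969160981751188 0.0
```

Call:
{"name": "play_rows", "arguments": {
  "rows": [
    [[1, 0, 0, 0, 0], [1, 0, 0, 0, 0], [1, 0, 0, 0, 0], [1, 0, 0, 0, 0], [1, 0, 0, 0, 0], [1, 0, 0, 0, 0], [1, 0, 0, 0, 0], [1, 0, 0, 0, 0]]
  ],
  "squeeze": 30
}}

```text
time_s: 3.53
tcp_pos: [0.5832, 0.2107, 0.04]
eef_rot: [180.0, 0.0, -35.0]
contact_force: [0.2, -0.9, -0.7]
gripper_width: 0.016
gripper_force: 30.0
```

```bash
python3 g.py .584 .209 .2 -35
```

```text
3.5333 [0.5832 0.2107 0.04  ] [179.99   0.   -35.  ] j [ 37.9  25.4 -18.9  -0.  -45.7  17.1] F [ 0.2 -0.9 -0.7] M [-0.08 -0.07  0.  ] 0.016039985502645987 29.995226562023163
share [ 0.0033  0.0019 -0.32  ] turn/rad1.5 0.0
```

Call:
{"name": "play_rows", "arguments": {
  "rows": [
    [[1, 0, 0, -0.005, 0], [1, 0, 0, -0.012, 0], [1, 0, 0, -0.03, 0], [1, 0, 0, -0.08, 0], [1, 0, 0, -0.15, 0], [1, 0, 0, -0.23, 0], [1, 0, 0, -0.31, 0], [1, 0, 0, -0.36, 0]]
  ],
  "squeeze": 45
}}

```text
time_s: 4.2
tcp_pos: [0.5843, 0.2111, 0.2258]
eef_rot: [-179.7, -0.2, -35.0]
contact_force: [1.0, 1.1, -0.4]
gripper_width: 0.0159
gripper_force: 45.0
```

Call:
{"name": "play_rows", "arguments": {
  "rows": [
    [[1, 0, 0, -0.03, 0], [1, 0, 0, -0.04, 0], [1, 0, 0, -0.04, 0], [1, 0, 0, -0.04, 0], [1, 0, 0, -0.04, 0], [1, 0, 0, -0.04, 0], [1, 0, 0, -0.04, 0], [1, 0, 0, -0.04, 0]]
  ]
}}

```text
time_s: 4.87
tcp_pos: [0.583, 0.2106, 0.2391]
eef_rot: [179.9, 0.0, -35.0]
contact_force: [-0.8, 0.1, -1.5]
gripper_width: 0.0157
gripper_force: 45.0
```

```bash
python3 g.py .517 -.139 .24 -35; python3 - <<'E'
from h import *
a=r.capture("scene")[:,:,::-1];b=r.capture("top")[:,:,::-1]
cv2.imwrite("pics/v2.png",np.hstack([cv2.resize(x,None,fx=4,fy=4,interpolation=2) for x in(a[80:220,195:290],b[150:290,150:245])]))
E
```

```text
4.8667 [0.583  0.2106 0.2391] [ 1.7992e+02  3.0000e-02 -3.5000e+01] j [ 37.9  15.   -5.5  -0.  -69.5  17.1] F [-0.8  0.1 -1.5] M [ 0.   -0.05  0.07] 0.015687246962226654 44.99482870101929
share [ 0.2929  0.6486 -0.001 ] turn/rad1.5 0.0
```

View pics/v2.png

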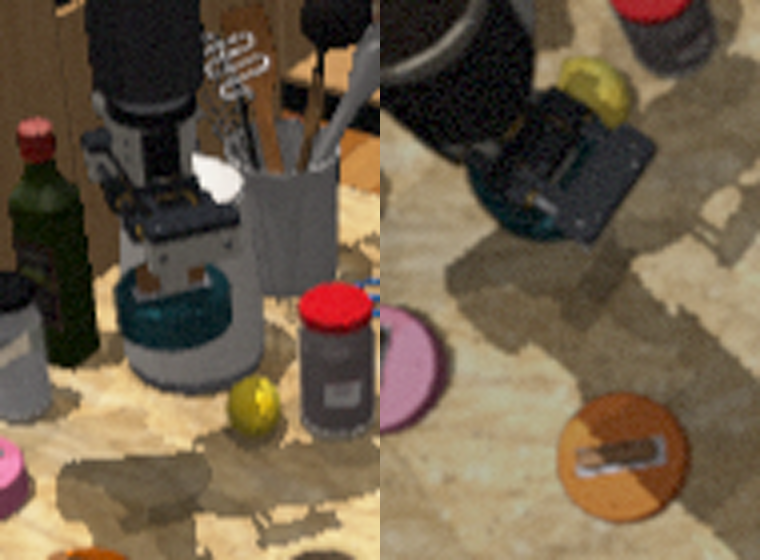

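The pair is held level under the gripper (lid in scene crop at (175,305), i.e. scene pixel (239,156)). Now I'll carry it to the tin.

Call:
{"name": "play_rows", "arguments": {
  "rows": [
    [[1, 0.009, 0.02, 0, 0], [1, 0.027, 0.06, 0, 0], [1, 0.05, 0.11, 0, 0], [1, 0.079, 0.175, 0, 0], [1, 0.109, 0.24, 0, 0], [1, 0.138, 0.305, 0, 0], [1, 0.167, 0.37, 0, 0], [1, 0.195, 0.435, 0, 0]]
  ]
}}

```text
time_s: 5.63
tcp_pos: [0.5375, -0.0252, 0.2403]
eef_rot: [-180.0, -0.0, -35.0]
contact_force: [-0.3, -0.4, -1.6]
gripper_width: 0.0157
gripper_force: 45.0
```

Call:
{"name": "play_rows", "arguments": {
  "rows": [
    [[1, 0.027, 0.06, 0, 0], [1, 0.052, 0.115, 0, 0], [1, 0.072, 0.16, 0, 0], [1, 0.086, 0.19, 0, 0], [1, 0.094, 0.208, 0, 0], [1, 0.098, 0.214, 0, 0], [1, 0.098, 0.214, 0, 0], [1, 0.098, 0.214, 0, 0]]
  ]
}}

```text
time_s: 6.3
tcp_pos: [0.5173, -0.1387, 0.24]
eef_rot: [-180.0, 0.0, -35.0]
contact_force: [0.9, 0.5, -1.9]
gripper_width: 0.0157
gripper_force: 45.0
```

```bash
python3 g.py .517 -.139 .24 -35; python3 - <<'E'
from h import *
for n in("scene","top"): cv2.imwrite(f"pics/{n}1.png",r.capture(n)[:,:,::-1])
a=cv2.imread("pics/scene1.png");b=cv2.imread("pics/top1.png")
cv2.imwrite("pics/v3.png",np.hstack([cv2.resize(x,None,fx=4.4,fy=4.4,interpolation=2) for x in(a[140:265,270:360],b[170:295,265:355])]))
E
```

```text
6.3 [ 0.5173 -0.1387  0.24  ] [-179.99    0.    -35.  ] j [  6.    6.9 -15.7  -0.  -67.4  49. ] F [ 0.9  0.5 -1.9] M [ 0.09 -0.03  0.06] 0.015678573725543057 44.994767904281616
share [-0.0001  0.0009  0.0001] turn/rad1.5 0.0
```

View pics/v3.png

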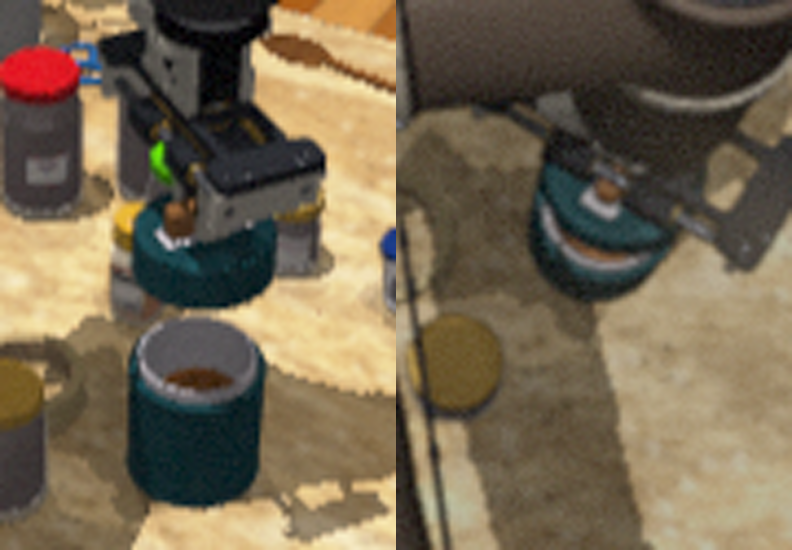

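The lid hovers above the tin: lid at scene crop (205,250), tin at (196,410). The top view shows the lid's lower edge against the neck. Next I'll measure lid against tin from the near lower edges.

```bash
cat >> m.py <<'E'
def arc(n,img,c,rad,z,half=75,w=.006,far=False):
    P=cam(n)[3][:3,3];c=np.array(c,float)
    for _ in range(5):
        a=np.arctan2(P[1]-c[1],P[0]-c[0])+(np.pi if far else 0);out=[]
        for t in np.linspace(a-np.radians(half),a+np.radians(half),90):
            rr=np.arange(rad-w,rad+w,.0003);uv=np.array([proj(n,[c[0]+q*np.cos(t),c[1]+q*np.sin(t),z]) for q in rr])
            p=((uv+.5)*S-.5).astype(np.float32);v=cv2.remap(img.astype(np.float32),p[:,:1],p[:,1:],1)[:,0]
            k=abs(np.gradient(v)[2:-2]).argmax()+2;out.append([c[0]+rr[k]*np.cos(t),c[1]+rr[k]*np.sin(t)])
        c,e=fixc(np.array(out),rad,c)
    return c.round(4),round(e,4)
E
python3 - <<'E'
from m import *
T=(.517,-.138);L=(.5835,.209)
for n in("top","scene"):
    i0,r0=load(n,f"pics/{n}0.png");i1,r1=load(n,f"pics/{n}1.png")
    g0=i0.sum(2);g1=i1.sum(2)
    print(n,"tin bottom near rat/gray",arc(n,r0,T,.0525,0),arc(n,g0,T,.0525,0))
    print(n,"tin shoulder far",arc(n,r0,T,.0525,.105,85,far=True),arc(n,g0,T,.0525,.105,85,far=True))
    print(n,"lid0 near",arc(n,r0,L,.052,0),arc(n,g0,L,.052,0))
    print(n,"lid1 near",arc(n,r1,T,.052,.2),arc(n,g1,T,.052,.2))
E
```

```text
top tin bottom near rat/gray (array([ 0.5246, -0.1403]), np.float64(0.0013)) (array([ 0.5203, -0.1383]), np.float64(0.0004))
top tin shoulder far (array([ 0.5173, -0.1371]), np.float64(0.0006)) (array([ 0.5065, -0.1376]), np.float64(0.0017))
top lid0 near (array([0.5908, 0.2133]), np.float64(0.0003)) (array([0.5868, 0.2093]), np.float64(0.0008))
top lid1 near (array([ 0.5232, -0.1399]), np.float64(0.0008)) (array([ 0.518 , -0.1383]), np.float64(0.0018))
scene tin bottom near rat/gray (array([ 0.5267, -0.1374]), np.float64(0.0008)) (array([ 0.5218, -0.1394]), np.float64(0.0007))
scene tin shoulder far (array([ 0.5211, -0.1389]), np.float64(0.0016)) (array([ 0.5165, -0.1426]), np.float64(0.0015))
scene lid0 near (array([0.5923, 0.2114]), np.float64(0.0006)) (array([0.5873, 0.2061]), np.float64(0.0009))
scene lid1 near (array([ 0.5253, -0.137 ]), np.float64(0.0005)) (array([ 0.5217, -0.1398]), np.float64(0.0009))
```

The lid-to-tin offset is about -1 mm in x in both views. I'll shift +0.8 mm in x and descend in stages.

```bash
python3 g.py .518 -.139 .166 -35
```

```text
6.4 [ 0.5174 -0.1382  0.24  ] [-179.99    0.    -34.94] j [  6.    6.9 -15.7  -0.  -67.4  49. ] F [ 0.6  0.6 -2.3] M [ 0.04 -0.04 -0.02] 0.01562770983603408 44.99459981918335
share [0.0018 0.0006 0.148 ] turn/rad1.5 0.0007
```

Call:
{"name": "play_rows", "arguments": {
  "rows": [
    [[1, 0.001, 0.001, 0.01, 0], [1, 0.002, 0.001, 0.035, 0], [1, 0.002, 0.001, 0.065, 0], [1, 0.002, 0.001, 0.095, 0], [1, 0.002, 0.001, 0.12, 0], [1, 0.002, 0.001, 0.138, 0], [1, 0.002, 0.001, 0.148, 0], [1, 0.002, 0.001, 0.148, 0]]
  ]
}}

```text
time_s: 7.07
tcp_pos: [0.5172, -0.1397, 0.1649]
eef_rot: [179.9, 0.1, -35.0]
contact_force: [0.2, -0.3, -1.9]
gripper_width: 0.0157
gripper_force: 45.0
```

```bash
python3 g.py .518 -.139 .145 -35; python3 - <<'E'
from m import *
for n in("scene","top"): cv2.imwrite(f"pics/{n}2.png",r.capture(n)[:,:,::-1])
a=cv2.imread("pics/scene2.png");b=cv2.imread("pics/top2.png")
cv2.imwrite("pics/v4.png",np.hstack([cv2.resize(x,None,fx=4.4,fy=4.4,interpolation=2) for x in(a[140:265,270:360],b[170:295,265:355])]))
for n in("scene","top"):
    i,q=load(n,f"pics/{n}2.png");print(n,"lid near",arc(n,q,(.518,-.138),.052,.126),arc(n,i.sum(2),(.518,-.138),.052,.126),"tin near",arc(n,q,(.518,-.138),.0525,0))
E
```

```text
7.0667 [ 0.5172 -0.1397  0.1649] [ 1.7993e+02  9.0000e-02 -3.4970e+01] j [  5.9  10.4 -21.8  -0.  -57.8  49.2] F [ 0.2 -0.3 -1.9] M [ 0.02  0.02 -0.04] 0.01569089230412102 44.99477684497833
share [ 0.0006 -0.0022  0.0398] turn/rad1.5 0.0004
scene lid near (array([ 0.5229, -0.1398]), np.float64(0.0006)) (array([ 0.52  , -0.1423]), np.float64(0.0006)) tin near (array([ 0.5264, -0.1373]), np.float64(0.0006))
top lid near (array([ 0.5134, -0.1334]), np.float64(0.0018)) (array([ 0.5134, -0.1382]), np.float64(0.0013)) tin near (array([ 0.5243, -0.1392]), np.float64(0.0014))
```

View pics/v4.png

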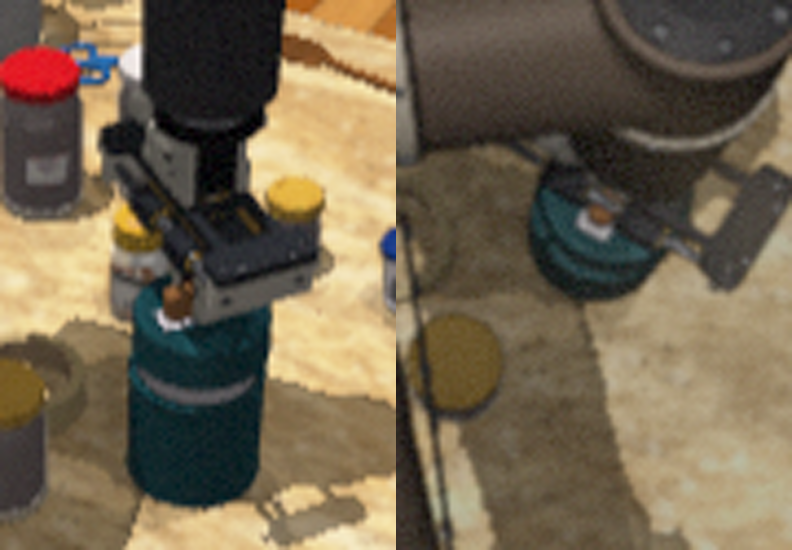

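The lid is just above the rim (scene crop: lid bottom at row 390, bright neck visible at row 385). I'll check the sideways centring by comparing bearings of the two silhouettes.

```bash
python3 - <<'E'
from m import *
i,q=load("scene","pics/scene2.png")
f,cx,cy,P=cam("scene");o=P[:3,3]
def side(c,rad,z,img,w=10):
    """edge columns along row at proj of axis point; returns lateral offset of mid-bearing, at axis range"""
    D=np.hypot(*(np.array(c)-o[:2]));az0=np.arctan2(c[1]-o[1],c[0]-o[0]);res=[]
    for sgn in(-1,1):
        al=az0+sgn*np.arcsin(rad/D);R=np.sqrt(D*D-rad*rad)
        u,v=proj("scene",[o[0]+R*np.cos(al),o[1]+R*np.sin(al),z])
        us=np.arange(u-4,u+4,.1);m=((np.c_[us,np.full(len(us),v)]+.5)*S-.5).astype(np.float32)
        pr=cv2.remap(img.astype(np.float32),m[:,:1],m[:,1:],1)[:,0];k=abs(np.gradient(pr)).argmax()
        d=P[:3,:3]@[(us[k]-cx)/f,(v-cy)/f,1];res.append(np.arctan2(d[1],d[0]))
    return (np.mean(res)-az0)*D*1e3,(res[1]-res[0])*D/2*1e3
for nm,img in(("gray",i.sum(2)),("rat",q)):
  for lab,rad,zs in(("tin",.0525,np.arange(.02,.1,.008)),("lid",.052,np.arange(.129,.15,.003))):
    a=np.array([side((.518,-.139),rad,z,img) for z in zs]);print(nm,lab,np.median(a,0).round(2),a[:,0].round(1))
E
```

```text
gray tin [-1.79 51.49] [-2.2 -1.9 -1.5 -1.5 -1.7 -2.2 -2.  -2.2 -1.5 -1.2]
gray lid [-4.07 51.35] [-4.1 -4.1 -4.4 -4.1 -4.1 -3.6 -3.2]
rat tin [-2.13 48.9 ] [-2.3 -2.6 -2.1 -2.2 -1.5 -2.  -1.7 -2.2 -2.2 -1.2]
rat lid [-3.61 48.25] [-3.3 -3.6 -3.8 -3.9 -3.9 -3.6 -3.1]
```

```bash
python3 - <<'E'
from m import *
f,cx,cy,P=cam("scene");o=P[:3,3]
def side(c,rad,z,img):
    D=np.hypot(*(np.array(c)-o[:2]));az0=np.arctan2(c[1]-o[1],c[0]-o[0]);res=[]
    for sgn in(-1,1):
        al=az0+sgn*np.arcsin(rad/D);R=np.sqrt(D*D-rad*rad)
        u,v=proj("scene",[o[0]+R*np.cos(al),o[1]+R*np.sin(al),z])
        us=np.arange(u-4,u+4,.1);m=((np.c_[us,np.full(len(us),v)]+.5)*S-.5).astype(np.float32)
        pr=cv2.remap(img.astype(np.float32),m[:,:1],m[:,1:],1)[:,0];k=abs(np.gradient(pr)).argmax()
        d=P[:3,:3]@[(us[k]-cx)/f,(v-cy)/f,1];res.append(np.arctan2(d[1],d[0]))
    return (np.mean(res)-az0)*D*1e3,(res[1]-res[0])*D/2*1e3
for k,c,lz in((0,(.5832,.2107),.002),(1,(.5173,-.1387),.202),(2,(.518,-.139),.128)):
  i,q=load("scene",f"pics/scene{k}.png")
  for nm,img in(("gray",i.sum(2)),("rat",q)):
    a=np.array([side(c,.052,z,img) for z in lz+np.arange(0,.022,.002)]);print(k,nm,"lid",np.median(a,0).round(2),a[:,0].round(1))
    a=np.array([side((.518,-.139),.0525,z,img) for z in np.arange(.015,.1,.006)]);print(k,nm,"tin",np.median(a,0).round(2))
# top view: far shoulder / near arcs relative
i,q=load("top","pics/top2.png")
g=i.sum(2)
for z in(.1,.125):print(z,arc("top",g,(.518,-.139),.052,z,60))
s=[r.get_state()["tcp_pos"]];print(s)
E
```

```text
0 gray lid [-4.77 52.63] [-4.  -3.8 -4.4 -4.6 -5.4 -5.2 -5.4 -4.8 -4.8 -5.  -4.8]
0 gray tin [-2.03 51.33]
0 rat lid [-4.77 48.05] [-4.8 -4.8 -5.  -5.1 -4.6 -4.6 -4.9 -4.9 -4.7 -4.9 -4.4]
0 rat tin [-2.54 47.95]
1 gray lid [-3.15 51.69] [-3.3 -3.6 -3.6 -3.6 -3.3 -3.1  2.5  2.5  2.2  2.7  2.7]
1 gray tin [-2.04 51.31]
1 rat lid [-3.01 48.39] [-3.7 -3.7 -3.6 -3.6 -3.  -3.  -2.7 -2.2 -2.2 -2.8 -3.1]
1 rat tin [-2.04 48.82]
2 gray lid [-3.9  51.35] [-3.8 -3.9 -4.1 -4.2 -4.2 -4.1 -3.7 -3.9 -3.6 -3.6 -3.7]
2 gray tin [-1.86 51.5 ]
2 rat lid [-3.61 48.25] [-3.6 -3.3 -3.6 -3.9 -4.1 -3.9 -3.8 -3.6 -3.6 -3.1 -2.6]
2 rat tin [-2.04 48.97]
0.1 (array([ 0.5151, -0.142 ]), np.float64(0.0023))
0.125 (array([ 0.5117, -0.14  ]), np.float64(0.0019))
[array([ 0.51805215, -0.13994337,  0.16640707])]
```

All bearings agree that the lid should shift about 1.4 mm sideways. I'll apply that and descend slowly.

Call:
{"name": "play_rows", "arguments": {
  "rows": [
    [[1, -0.0024, -0.0017, 0, 0], [1, -0.0024, -0.0017, 0.003, 0], [1, -0.0024, -0.0017, 0.006, 0], [1, -0.0024, -0.0017, 0.009, 0], [1, -0.0024, -0.0017, 0.012, 0], [1, -0.0024, -0.0017, 0.015, 0], [1, -0.0024, -0.0017, 0.018, 0], [1, -0.0024, -0.0017, 0.02, 0]]
  ]
}}

```text
time_s: 7.83
tcp_pos: [0.5171, -0.1387, 0.1558]
eef_rot: [180.0, 0.0, -35.0]
contact_force: [0.1, 0.1, -2.4]
gripper_width: 0.0157
gripper_force: 45.0
```

```bash
python3 g.py .5175 -.1378 .146 -35
```

```text
7.8333 [ 0.5171 -0.1387  0.1558] [ 1.7999e+02  1.0000e-02 -3.5000e+01] j [  6.   10.9 -22.6  -0.  -56.5  49. ] F [ 0.1  0.1 -2.4] M [ 0.01 -0.05 -0.04] 0.01571516404358172 44.99461770057678
share [-0.0004 -0.002   0.0196] turn/rad1.5 0.0
```

Call:
{"name": "play_rows", "arguments": {
  "rows": [
    [[1, 0, 0, 0.002, 0], [1, 0, 0, 0.004, 0], [1, 0, 0, 0.006, 0], [1, 0, 0, 0.008, 0], [1, 0, 0, 0.01, 0], [1, 0, 0, 0.012, 0], [1, 0, 0, 0.014, 0], [1, 0, 0, 0.014, 0]]
  ]
}}

```text
time_s: 8.5
tcp_pos: [0.5171, -0.1387, 0.1489]
eef_rot: [180.0, 0.0, -35.0]
contact_force: [-0.1, 0.5, -0.6]
gripper_width: 0.0159
gripper_force: 45.0
```

```bash
python3 g.py; python3 - <<'E'
from h import *
a=r.capture("scene");print(np.round([r.get_state()["contact_force"]],2))
E
```

```text
8.5 [ 0.5171 -0.1387  0.1489] [ 1.7999e+02  1.0000e-02 -3.5000e+01] j [  6.   11.3 -23.1   0.  -55.6  49. ] F [-0.1  0.5 -0.6] M [ 0.08  0.01 -0.04] 0.015873712022061885 44.99493420124054
[[-0.06  0.15 -1.84]]
```

Call:
{"name": "play_rows", "arguments": {
  "rows": [
    [[1, 0, 0, 0.001, 0], [1, 0, 0, 0.002, 0], [1, 0, 0, 0.003, 0], [1, 0, 0, 0.004, 0], [1, 0, 0, 0.005, 0], [1, 0, 0, 0.006, 0], [1, 0, 0, 0.007, 0], [1, 0, 0, 0.007, 0]]
  ]
}}

```text
time_s: 9.22
tcp_pos: [0.5171, -0.1387, 0.1454]
eef_rot: [180.0, 0.0, -35.0]
contact_force: [-0.3, 0.0, -1.2]
gripper_width: 0.0153
gripper_force: 45.0
```

```bash
python3 g.py
```

```text
9.2167 [ 0.5171 -0.1387  0.1454] [ 1.7999e+02  1.0000e-02 -3.5000e+01] j [  6.   11.5 -23.4  -0.  -55.2  49. ] F [-0.3  0.  -1.2] M [0.03 0.   0.01] 0.015344388330702275 44.994948506355286
```

Call:
{"name": "play_rows", "arguments": {
  "rows": [
    [[1, 0, 0, 0.0004, 0], [1, 0, 0, 0.0008, 0], [1, 0, 0, 0.0012, 0], [1, 0, 0, 0.0016, 0], [1, 0, 0, 0.002, 0], [1, 0, 0, 0.002, 0], [1, 0, 0, 0.002, 0], [1, 0, 0, 0.002, 0]]
  ]
}}

```text
time_s: 9.88
tcp_pos: [0.5172, -0.1387, 0.145]
eef_rot: [-180.0, -0.0, -35.0]
contact_force: [-3.2, 1.5, 5.6]
gripper_width: 0.0159
gripper_force: 45.0
```

```bash
python3 g.py;python3 - <<'E'
from h import *
b=r.capture("scene")[:,:,::-1];print(np.round([r.get_state()["contact_force"]],2))
t=r.capture("top")[:,:,::-1];print(np.round([r.get_state()["contact_force"]],2))
cv2.imwrite("pics/v5.png",np.hstack([cv2.resize(x,None,fx=4.4,fy=4.4,interpolation=2) for x in(b[140:265,270:360],t[170:295,265:355])]))
E
```

```text
9.8833 [ 0.5172 -0.1387  0.145 ] [-1.800e+02 -2.000e-02 -3.499e+01] j [  6.   11.5 -23.4   0.  -55.1  49. ] F [-3.2  1.5  5.6] M [0.5  0.99 0.02] 0.015850519075974314 44.99667763710022
[[-3.15  1.85  5.26]]
[[-3.1   1.74  5.84]]
```

View pics/v5.png

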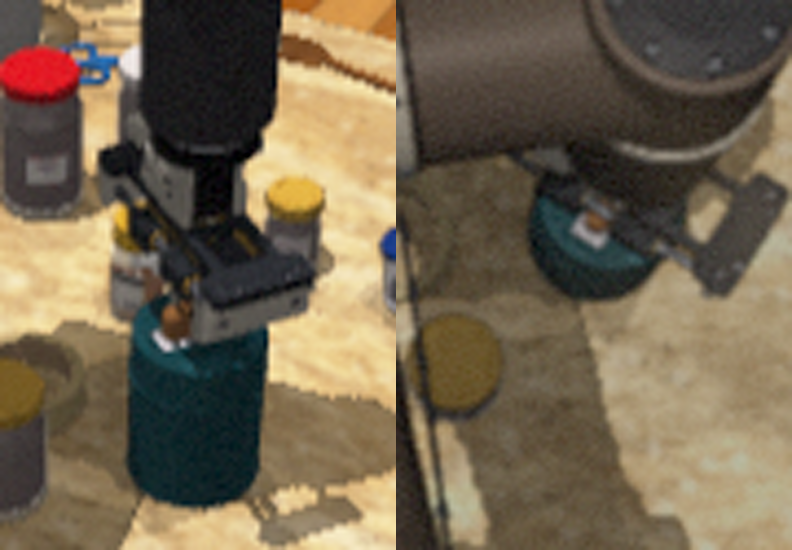

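Home: the skirt sits on the shoulder with no neck visible (scene crop row 375), and the push is about 7 N. I'll ease the push off by 0.6 mm, then turn counterclockwise.

Call:
{"name": "play_rows", "arguments": {
  "rows": [
    [[1, 0, 0, -0.0006, 0], [1, 0, 0, -0.0012, 0], [1, 0, 0, -0.0012, 0], [1, 0, 0, -0.0012, -0.03], [1, 0, 0, -0.0012, -0.08], [1, 0, 0, -0.0012, -0.14], [1, 0, 0, -0.0012, -0.2], [1, 0, 0, -0.0012, -0.26]]
  ]
}}

```text
time_s: 10.65
tcp_pos: [0.5173, -0.1387, 0.145]
eef_rot: [-180.0, -0.0, -12.4]
contact_force: [-0.1, 0.7, -0.3]
gripper_width: 0.0159
gripper_force: 45.0
```

```bash
python3 g.py .5172 -.1387 .1452 54
```

```text
10.65 [ 0.5173 -0.1387  0.145 ] [-1.80e+02 -1.00e-02 -1.24e+01] j [  6.   11.5 -23.4   0.  -55.1  71.6] F [-0.1  0.7 -0.3] M [-0.02 -0.   -0.03] 0.015882203080415373 44.99440133571625
share [-0.0003  0.     -0.0004] turn/rad1.5 -0.7726
```

Low forces. Continuing to a total of about 90°.

Call:
{"name": "play_rows", "arguments": {
  "rows": [
    [[1, 0, 0, 0, -0.06], [1, 0, 0, 0, -0.12], [1, 0, 0, 0, -0.18], [1, 0, 0, 0, -0.24], [1, 0, 0, 0, -0.3], [1, 0, 0, 0, -0.36], [1, 0, 0, 0, -0.42], [1, 0, 0, 0, -0.46]]
  ]
}}

```text
time_s: 11.32
tcp_pos: [0.5173, -0.1387, 0.145]
eef_rot: [180.0, -0.0, 27.2]
contact_force: [0.3, 0.5, 0.6]
gripper_width: 0.0157
gripper_force: 45.0
```

Call:
{"name": "play_rows", "arguments": {
  "rows": [
    [[1, 0, 0, 0, -0.05], [1, 0, 0, 0, -0.1], [1, 0, 0, 0, -0.15], [1, 0, 0, 0, -0.2], [1, 0, 0, 0, -0.25], [1, 0, 0, 0, -0.29], [1, 0, 0, 0, -0.32], [1, 0, 0, 0, -0.32]]
  ]
}}

```text
time_s: 11.98
tcp_pos: [0.5173, -0.1388, 0.145]
eef_rot: [180.0, 0.0, 54.5]
contact_force: [-0.9, 0.3, -1.1]
gripper_width: 0.0159
gripper_force: 45.0
```

```bash
python3 g.py .5172 -.1387 .1452 54; python3 - <<'E'
from h import *
b=r.capture("scene")[:,:,::-1];t=r.capture("top")[:,:,::-1]
cv2.imwrite("pics/top3.png",t);cv2.imwrite("pics/scene3.png",b)
E
```

```text
11.9833 [ 0.5173 -0.1388  0.145 ] [1.80e+02 1.00e-02 5.45e+01] j [  6.   11.5 -23.4   0.  -55.1 138.5] F [-0.9  0.3 -1.1] M [-0.34 -0.21  0.02] 0.015871384166200504 44.995266795158386
share [ 0.     -0.0002 -0.0004] turn/rad1.5 0.0058
```

Call:
{"name": "play_rows", "arguments": {
  "rows": [
    [[1, 0, 0, -0.002, 0], [1, 0, 0, -0.004, 0], [1, 0, 0, -0.006, 0], [1, 0, 0, -0.009, 0], [1, 0, 0, -0.012, 0], [1, 0, 0, -0.016, 0], [1, 0, 0, -0.02, 0], [1, 0, 0, -0.024, 0]]
  ]
}}

```text
time_s: 12.75
tcp_pos: [0.5172, -0.1386, 0.1574]
eef_rot: [180.0, -0.0, 54.4]
contact_force: [1.2, -0.3, -2.3]
gripper_width: 0.0156
gripper_force: 45.0
```

```bash
python3 g.py; python3 - <<'E'
from h import *
F=[]
for _ in range(4): b=r.capture("scene");F.append(r.get_state()["contact_force"][2])
print(np.round(F,2))
a=cv2.imread("pics/scene3.png");b=b[:,:,::-1]
cv2.imwrite("pics/v6.png",np.hstack([cv2.resize(x,None,fx=4.4,fy=4.4,interpolation=2) for x in(a[140:265,270:360],b[140:265,270:360])]))
E
```

```text
12.75 [ 0.5172 -0.1386  0.1574] [ 1.800e+02 -1.000e-02  5.438e+01] j [  6.   10.8 -22.5  -0.  -56.7 138.4] F [ 1.2 -0.3 -2.3] M [-0.17 -0.1  -0.01] 0.015597255209806093 44.9952632188797
[-1.3  -1.4  -1.19 -0.68]
```

View pics/v6.png

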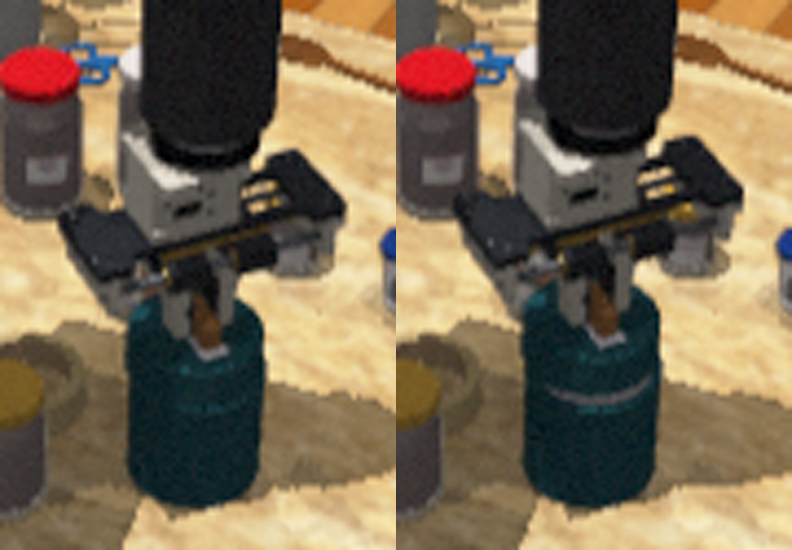

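The cap alone has risen: the bright neck shows at scene crop (595,392) and the load is about 1.4 N, which matches the cap alone. Continuing straight up.

Call:
{"name": "play_rows", "arguments": {
  "rows": [
    [[1, 0, 0, -0.005, 0], [1, 0, 0, -0.012, 0], [1, 0, 0, -0.02, 0], [1, 0, 0, -0.03, 0], [1, 0, 0, -0.045, 0], [1, 0, 0, -0.06, 0], [1, 0, 0, -0.08, 0], [1, 0, 0, -0.1, 0]]
  ]
}}

```text
time_s: 13.62
tcp_pos: [0.5173, -0.1387, 0.2084]
eef_rot: [180.0, -0.0, 54.4]
contact_force: [-0.5, -0.5, -1.0]
gripper_width: 0.0158
gripper_force: 45.0
```

Call:
{"name": "play_rows", "arguments": {
  "rows": [
    [[1, 0, 0, -0.03, 0], [1, 0, 0, -0.07, 0], [1, 0, 0, -0.12, 0], [1, 0, 0, -0.17, 0], [1, 0, 0, -0.21, 0], [1, 0, 0, -0.24, 0], [1, 0, 0, -0.25, 0], [1, 0, 0, -0.25, 0]]
  ]
}}

```text
time_s: 14.28
tcp_pos: [0.5177, -0.1387, 0.334]
eef_rot: [179.9, -0.1, 54.4]
contact_force: [-0.8, 0.1, -2.1]
gripper_width: 0.0153
gripper_force: 45.0
```

```bash
python3 g.py .55 .1 .33 54; python3 - <<'E'
from h import *
b=r.capture("scene")[:,:,::-1]
cv2.imwrite("pics/v7.png",cv2.resize(b[90:265,255:375],None,fx=3.4,fy=3.4,interpolation=2))
E
```

```text
14.2833 [ 0.5177 -0.1387  0.334 ] [ 1.7986e+02 -1.1000e-01  5.4390e+01] j [  6.    4.2  -6.6   0.  -79.  138.4] F [-0.8  0.1 -2.1] M [-0.09 -0.11 -0.01] 0.015313245495201886 44.99485731124878
share [ 0.4258 -0.2254  0.0083] turn/rad1.5 0.0045
```

View pics/v7.png

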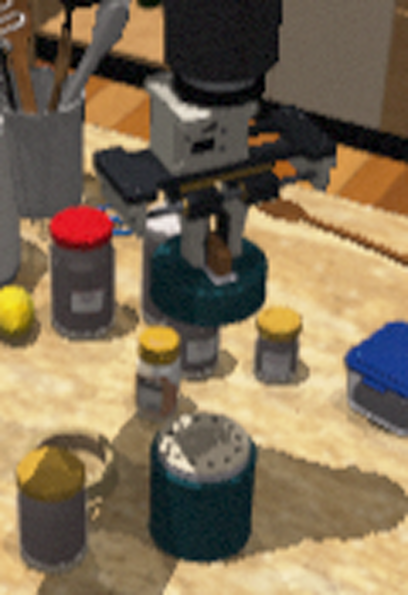

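The inner lid lies level in the tin's mouth (crop (203,447)) and the outer lid is held alone and level (208,280). I'll move it sideways, clear of the tin.

Call:
{"name": "play_rows", "arguments": {
  "rows": [
    [[1, 0.015, -0.008, 0, 0], [1, 0.05, -0.025, 0, 0], [1, 0.1, -0.05, 0, 0], [1, 0.16, -0.08, 0, 0], [1, 0.22, -0.11, 0, 0], [1, 0.28, -0.14, 0, 0], [1, 0.33, -0.165, 0, 0], [1, 0.36, -0.18, 0, 0]]
  ]
}}

```text
time_s: 15.0
tcp_pos: [0.5485, 0.063, 0.3305]
eef_rot: [-179.9, 0.1, 54.5]
contact_force: [-0.0, -0.4, -1.0]
gripper_width: 0.0157
gripper_force: 45.0
```

Call:
{"name": "play_rows", "arguments": {
  "rows": [
    [[1, 0, 0, 0, 0], [1, 0, 0, 0, 0], [1, 0, 0, 0, 0], [1, 0, 0, 0, 0], [1, 0, 0, 0, 0], [1, 0, 0, 0, 0], [1, 0, 0, 0, 0], [1, 0, 0, 0, 0]]
  ]
}}

```text
time_s: 15.67
tcp_pos: [0.5488, 0.0596, 0.3323]
eef_rot: [180.0, -0.0, 54.3]
contact_force: [0.2, 0.1, -1.4]
gripper_width: 0.0159
gripper_force: 45.0
```

```bash
python3 g.py && python3 -c "
from plant import r
print(r.close_job())"
```

```text
15.6667 [0.5488 0.0596 0.3323] [ 1.7999e+02 -1.0000e-02  5.4340e+01] j [ 26.5   5.9  -4.9   0.  -79.2 117.8] F [ 0.2  0.1 -1.4] M [-0.08 -0.08  0.04] 0.015880573707053012 44.99511480331421
the job is handed in; nothing more can be done
None
```

Job handed in at about 16 s: the vented inner lid lies in the mouth of the tin, and the outer lid is held level with its lower edge about 29 cm above the worktop and about 20 cm to the side of the tin.

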